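# Put the pit gauges back in their keeper dishes

## Task

A blackwood gauge has been left in one of the brown keeper dishes: first take it out and stand it upright, wholly on the red tile. Then stand the three pale cedar pit gauges upright in the dishes, each flat on the floor of the dish of its own size, the largest first, then the medium one and the smallest last, because the small ones are easily knocked over. Leave the grey soapstone gauge and the soapstone bowl where they are.

Things in the scene. Friction and masses are not known exactly. Their poses are not given: they have to be found in the camera images.
- cedar_large: large pale cedar pit gauge, stamp-shaped and 75 mm tall: a flat round foot 58 mm in diameter and 16 mm high, a short sloping shoulder up to 25 mm, then an upright round grip 22 mm in diameter to the top. Origin: centre of the underside, z along the grip (up). Loose, about 110 g; belongs in the large dish
- cedar_medium: medium pale cedar pit gauge, stamp-shaped and 75 mm tall: a flat round foot 46 mm in diameter and 16 mm high, a short sloping shoulder up to 25 mm, then an upright round grip 22 mm in diameter to the top. Origin: centre of the underside, z along the grip (up). Loose, about 85 g; belongs in the medium dish
- cedar_small: small pale cedar pit gauge, stamp-shaped and 75 mm tall: a flat round foot 34 mm in diameter and 16 mm high, a short sloping shoulder up to 25 mm, then an upright round grip 22 mm in diameter to the top. Origin: centre of the underside, z along the grip (up). Loose, about 60 g; belongs in the small dish
- blackwood_gauge: near-black blackwood pit gauge, stamp-shaped and 75 mm tall: a flat round foot 46 mm in diameter and 16 mm high, a short sloping shoulder up to 25 mm, then an upright round grip 22 mm in diameter to the top. Origin: centre of the underside, z along the grip (up). Loose, about 130 g; at the start it stands upright inside one of the keeper dishes
- soapstone_gauge: grey soapstone pit gauge, stamp-shaped and 75 mm tall: a flat round foot 46 mm in diameter and 16 mm high, a short sloping shoulder up to 25 mm, then an upright round grip 22 mm in diameter to the top. Origin: centre of the underside, z along the grip (up). Loose, about 220 g; stands on the bench, not to be moved
- dish_large: largest of the three round brown wooden keeper dishes: outside 90 mm, inside 76 mm in diameter, 14 mm high, wall 7 mm; the inner floor is 5 mm above the bench. Origin: centre of its underside, z up. Fixed to the bench
- dish_medium: middle of the three round brown wooden keeper dishes: outside 78 mm, inside 64 mm in diameter, 14 mm high, wall 7 mm; the inner floor is 5 mm above the bench. Origin: centre of its underside, z up. Fixed to the bench
- dish_small: smallest of the three round brown wooden keeper dishes: outside 66 mm, inside 52 mm in diameter, 14 mm high, wall 7 mm; the inner floor is 5 mm above the bench. Origin: centre of its underside, z up. Fixed to the bench
- tile: square red tile, 90 x 90 mm, 8 mm thick, lying flat. Origin: centre of its underside, x and y along its sides, z up; top face at 8 mm. Fixed to the bench
- bowl: grey soapstone bowl, 92 mm across the rim, 48 mm high, standing upright on the bench, loose, 350 g. Origin: centre of its underside. Not to be moved
Things that resemble listed ones, but are neither listed nor needed, are in the scene too. Leave any purple look-alike of the cedar_small alone. Leave any orange look-alike of the cedar_medium alone.

How it is judged (in metres and radians):
On the way, in this order (a step that is already met when the one before it is completed fails the run):
1. the blackwood gauge stands upright on the red tile (x of blackwood_gauge in the frame of tile between -0.023 and 0.023 m and y of blackwood_gauge in the frame of tile between -0.023 and 0.023 m and z of blackwood_gauge in the frame of tile between 0.005 and 0.012 m and angle between blackwood_gauge's own z axis and vertical below 0.1 rad and linear speed of blackwood_gauge below 0.03 m/s), for 0.2 s.
2. the large cedar gauge stands upright in the large dish (horizontal distance between cedar_large and dish_large below 0.012 m and z of cedar_large in the frame of dish_large between 0.002 and 0.009 m and angle between cedar_large's own z axis and vertical below 0.1 rad and linear speed of cedar_large below 0.03 m/s), for 0.2 s.
3. the medium cedar gauge stands upright in the medium dish (horizontal distance between cedar_medium and dish_medium below 0.012 m and z of cedar_medium in the frame of dish_medium between 0.002 and 0.009 m and angle between cedar_medium's own z axis and vertical below 0.1 rad and linear speed of cedar_medium below 0.03 m/s), for 0.2 s.
4. the small cedar gauge stands upright in the small dish (horizontal distance between cedar_small and dish_small below 0.012 m and z of cedar_small in the frame of dish_small between 0.002 and 0.009 m and angle between cedar_small's own z axis and vertical below 0.1 rad and linear speed of cedar_small below 0.03 m/s), for 0.2 s.
At the end, for the whole second after the job is handed in: Blackwood gauge upright on the tile (within 23 mm of its centre along each side); cedar gauges upright on the floors of their own-size dishes, within 12 mm of centre; upright is within 0.1 rad; all released and at rest; soapstone gauge and bowl within 20 mm of their starts (all of step 1 and all of step 2 and all of step 3 and all of step 4 and distance of each of soapstone_gauge, bowl from where it was at the start of the episode below 0.02 m); the robot touches nothing.
It fails at once if the soapstone gauge or the bowl was moved by more than 20 mm (distance of any of soapstone_gauge, bowl from where it was at the start of the episode above 0.02 m).
It fails at once if the soapstone gauge was knocked over (angle between soapstone_gauge's own z axis and vertical above 0.5 rad).
It also fails if it takes over 115 s, if anything falls off the work surface, if the arm or the gripper's body presses on something with over 40 N, if the wrist force passes 120 N, or if a joint passes its speed limit or range.

## Robot

A 6-joint arm with a two-finger parallel gripper is mounted at the origin on the work surface. World frame = base frame: x ahead of the robot, y to its left, z up, the work surface at z = 0. Lengths are in mm, angles in rad, forces in N, time in s.
With the tool pointing down it reaches from about 300 to 775 mm from the base axis. Payload 14.6 kg.
Tool frame: the origin (TCP) lies midway between the tips of the shut fingers; the grasp point (between the pads) lies behind it (manip.grip_depth is the z of the grasp point in the tool frame, in mm); z points along the fingers, y is the line along which they close (so a half turn about z gives the same grasp; the last joint's range is limited). The gripper opens to 94 mm and grips with 3 to 60 N. Pads are 16 mm wide; open, the fingers measure 119 mm over their backs; the gripper's body (75 mm by 177 mm) begins 78 mm behind the grasp point.
Start: joints at [1.087, 0.3, 1.521, -0, 1.321, -0.067], TCP at [222.656, 502.905, 205.446] pointing down, gripper open.
Joint ranges: [-3.03, 3.03], [-0.79, 2.21], [0.23, 2.52], [-1.04, 4.18], [0, 3.07], [-2.55, 2.55]. Speed limits (rad/s): [2.22, 2.22, 2.57, 3.14, 3.14, 3.14].

## Interface

Orientations are given as [roll, pitch, yaw] about the fixed x, y, z axes, in that order (R = Rz(yaw) Ry(pitch) Rx(roll)).
In Python, from cell import manip gives the robot as it stands.
- The arm moves only by the shell command python3 -m creep [OPENING] [FORCE], which reads ROWS from standard input. ROWS is a JSON object whose key "ticks" holds a list of rows, 1 to 5 of them, each of 6 numbers: dx, dy, dz in shares of 250 mm (1.0 is 250 mm), then a rotation vector rx, ry, rz in shares of 90 degrees (1.0 is 90 degrees); each row is the pose to reach, as a shift and turn from the pose commanded when the command began, along the tool's axes at that moment; what a row does not reach only later rows make up. A row lasts 1/10 s, in which the tool goes at most 50 mm and 0.15 rad, less where a joint would pass 70% of its speed; a pose out of reach is approached as far as the arm can. OPENING is the finger opening in mm, set as the command begins (- or left out keeps the last). The fingers move at their own pace and stop on an object; FORCE is the grip in N (left out, the last holds). Time passes only in rows, so rows that do not move let the fingers close. It prints the time, the measured TCP pose, the force, the opening and the grip force at its end. Shift and turn numbers lie between -1 and 1, and a call with a number outside is refused. Input that does not fit is refused with a message, and nothing moves.
- manip.read_state(): the state, without advancing time (a new reading comes with each control period).
- manip.camera(name): name is "scene" or "top" or "wrist"; returns (picture, depth): 384x512x3 uint8, red, green, blue; 384x512 float32, mm along the optical axis (not along the pixel's ray), 0 where there is no reading.
- manip.camera_info(name): a dict with "K" (3x3 intrinsics, pixels), "rvec" (rotation vector, rad) and "tvec" (3), from world to camera coordinates, as OpenCV has them; the wrist camera has in their place "mount" (4x4, takes a point from camera to tool coordinates, whose origin is the TCP and whose axes are the flange's). Camera axes: x right, y down, z forward; pixel columns grow to the right and rows downward; lengths in mm; the calibration is good to about 2 mm. The wrist camera is an equidistant fisheye: a pixel r from the principal point sees the ray r / f radians off the axis. A picture is of the moment at which its call begins: read the wrist's pose just before it. camera_info takes no time and is no camera call.
- manip.sign_off(): hands the job in; it is judged then, once.
The state is a dict: "clock": time; "joints": joint angles; "qd": joint speeds; "effort": joint torques, N m; "eef_pos": TCP position; "eef_rot": TCP orientation; "wrist_force": force on the tool from outside, world axes, zero at the start; "moment": the same for the moment, N m; "finger_gap": finger opening in mm; "finger_force": force on a finger pad.
Only numpy, scipy, OpenCV 4.12 (cv2) and the standard library are available. Lean on these libraries where they do the work, as an engineer would, in place of code of your own. Each camera call takes 0.05 s, during which the arm holds its last target. There are 200 camera calls.

## Working session

There is one attempt and no reset: what is moved stays moved. The work goes in short steps, Python scripts to look and compute and a shell command to move; the robot and the scene stay as the last step left them, time stands still between calls to the robot, and variables do not carry over. Pictures are saved under pics/ and viewed, at most 14 in all, crops included, and the job is handed in when it is done.

```bash
mkdir -p pics
python3 - <<'E'
from cell import manip
import cv2,numpy as np
print(manip.grip_depth, manip.read_state())
for n in("top","scene"):
    p,d=manip.camera(n); cv2.imwrite(f"pics/{n}0.png",p[:,:,::-1]); np.savez(f"pics/{n}0.npz",p=p,d=d)
    print(n,manip.camera_info(n))
E
```

```text
-18.8 {'clock': 0.0, 'joints': array([ 1.08736063e+00,  3.00517483e-01,  1.52154557e+00, -1.41043125e-05,
        1.32071543e+00, -6.66262018e-02]), 'qd': array([ 0.00116591, -0.00070637,  0.00108468,  0.00022471,  0.00024255,
       -0.00021033]), 'effort': array([ 6.63431565e-04, -5.31815815e+01, -3.52724719e+01,  7.09097763e-02,
        2.45465885e-02, -1.37201005e-04]), 'eef_pos': array([222.56603999, 502.67850245, 204.87591543]), 'eef_rot': array([-3.14040855e+00, -6.53176659e-05,  2.72478662e+00]), 'wrist_force': array([0.39440291, 0.51511213, 0.84622583]), 'moment': array([-0.00315226, -0.02687529, -0.05326157]), 'finger_force': 0.0, 'finger_gap': 93.84775812821127}
top {'K': array([[383.8711994 ,   0.        , 247.59497922],
       [  0.        , 383.8711994 , 188.57436929],
       [  0.        ,   0.        ,   1.        ]]), 'rvec': array([ 2.14669715, -2.18927295,  0.05855346]), 'tvec': array([  20.94155001,  479.27188155, 1113.20337456])}
scene {'K': array([[445.93408516,   0.        , 256.45556485],
       [  0.        , 445.93408516, 195.02615937],
       [  0.        ,   0.        ,   1.        ]]), 'rvec': array([ 1.38924607,  1.89877226, -1.06540317]), 'tvec': array([ 157.99270732, -217.89629788, 1363.79726053])}
```

View pics/top0.png

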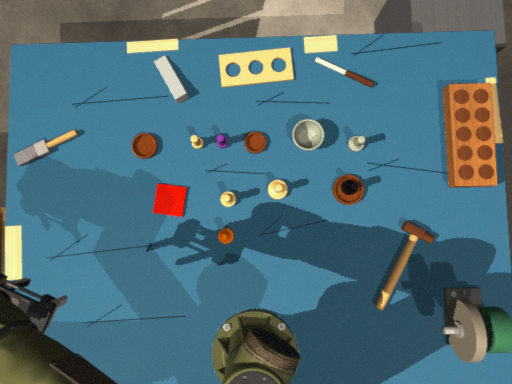

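View pics/scene0.png

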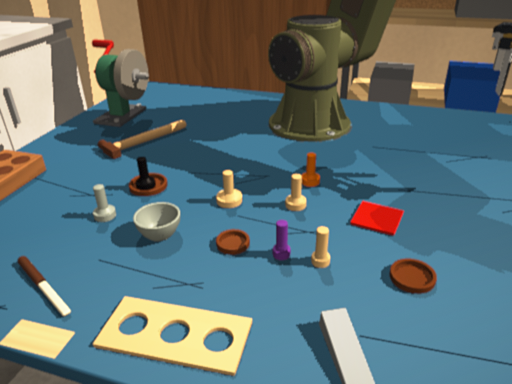

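The top view shows the blackwood gauge in the large dish at (350,186), the large, medium and small cedars at (278,189), (228,199) and (197,142), and the purple look-alike at (222,141). The small dish is at (256,142), the medium dish at (145,145) and the tile at (170,200). The soapstone gauge is at (357,143), and the bowl is at (308,134).

```bash
cat > h.py <<'E'
import numpy as np,cv2
from cell import manip
def cloud(n,d):
    c=manip.camera_info(n);R=cv2.Rodrigues(c["rvec"])[0];K=c["K"]
    v,u=np.mgrid[:d.shape[0],:d.shape[1]]
    P=np.stack([(u-K[0,2])/K[0,0]*d,(v-K[1,2])/K[1,1]*d,d],-1)
    return (P-c["tvec"])@R
E
python3 - <<'E'
from h import *
G=dict(purple=(222,141),small=(197,142),medium=(228,199),large=(278,189),orange=(226,236),black=(350,186),soap=(357,143))
D=dict(dish_s=(256,142,33),dish_m=(145,145,39),dish_l=(350,189,45))
z=np.load("pics/top0.npz");C=cloud("top",z["d"]);p=z["p"].astype(int)
print("tbl",np.median(C[260:300,100:180,2]))
def win(u,v,r): return C[v-r:v+r+1,u-r:u+r+1].reshape(-1,3),p[v-r:v+r+1,u-r:u+r+1].reshape(-1,3)
T={}
for k,(u,v) in G.items():
    P,_=win(u,v,14); t=P[P[:,2]>60]; q=P[(P[:,2]>9)&(P[:,2]<30)]
    T[k]=t.mean(0)
    print(k,len(t),t.mean(0).round(1),np.ptp(t,0).round(),"foot",len(q),q.mean(0).round(1),np.ptp(q,0).round())
for k,(u,v,r) in D.items():
    P,c=win(u,v,19); m=(c[:,0]>c[:,2]+20)&(P[:,2]<30)&(P[:,2]>2); q=P[m][:,:2]
    (x,y),rr=cv2.minEnclosingCircle(q.astype(np.float32)); print(k,m.sum(),round(x,1),round(y,1),rr,np.median(P[m][:,2]),q.mean(0).round(1))
P,c=win(170,200,24); m=(c[:,0]>150)&(c[:,1]<60); q=P[m][:,:2].astype(np.float32); print("tile",cv2.minAreaRect(q),np.median(P[m][:,2]))
# check with scene cam
z=np.load("pics/scene0.npz");S=cloud("scene",z["d"]).reshape(-1,3)
for k,t in T.items():
    m=(np.hypot(*(S[:,:2]-t[:2]).T)<25)&(S[:,2]>35)&(S[:,2]<85); q=S[m]; print(k,m.sum(),q.mean(0).round(1),q[:,2].max().round())
E
```

```text
tbl 1.1411868136632417
purple 53 [617.   84.   95.1] [ 244.  114. 1086.] foot 52 [616.4  82.8  18.1] [29. 30. 20.]
small 55 [604.4 146.9 152.8] [ 242.  188. 1088.] foot 52 [616.9 156.9  18.7] [32. 30. 19.]
medium 53 [446.3  63.6 156.3] [  72.   97. 1086.] foot 130 [450.4  70.   18.7] [45. 45. 18.]
large 49 [472.9 -72.8 119.4] [  97.   67. 1086.] foot 238 [475.9 -74.4  19.6] [54. 54. 17.]
orange 53 [345.8  74.1 136.6] [  56.  106. 1084.] foot 135 [344.   78.3  18.7] [44. 44. 17.]
black 65 [ 472.4 -267.6  143.9] [  99.  280. 1087.] foot 306 [ 478.9 -286.8   17.7] [78. 80. 21.]
soap 61 [ 593.  -290.5  144.6] [ 228.  303. 1087.] foot 130 [ 605.  -306.2   18.8] [44. 45. 20.]
dish_s 372 620.5 -13.0 33.73075866699219 8.61105652876032 [620.3 -12.2]
dish_m 504 618.2 322.2 39.03422927856445 8.125359803787212 [618.3 322.8]
dish_l 548 471.9 -284.7 45.86488723754883 9.653163979432632 [ 469.5 -282.8]
tile ((435.5020446777344, 135.35568237304688), (315.16448974609375, 88.41264343261719), 81.39241790771484) 9.475286738528249
purple 269 [627.3  89.4  59.4] 77.0
small 58 [621.7 157.3  68.4] 76.0
medium 205 [456.6  73.5  58.5] 77.0
large 189 [482.3 -72.   58.7] 78.0
orange 167 [349.   82.3  58.2] 77.0
black 164 [ 483.2 -279.5   61.1] 83.0
soap 99 [ 608.6 -302.    58. ] 77.0
```

Units first: shifts go in shares of 250 mm and turns go in shares of 90 degrees. So 0.75 rad is 0.4775.

```bash
echo '{"ticks": [[0,0,0,0,0,0.0955],[0,0,0,0,0,0.191],[0,0,0,0,0,0.2865],[0,0,0,0,0,0.382],[0,0,0,0,0,0.4775]]}' | python3 -m creep 60 15
```

```text
clock: 0.6
eef_pos: [222.6, 502.8, 205.1]
eef_rot: [-3.141, 0.0, 1.969]
wrist_force: [0.5, -0.0, -0.5]
finger_gap: 60.8
finger_force: 0.0
```

```bash
python3 - <<'E'
from h import *
z=np.load("pics/top0.npz");C=cloud("top",z["d"]);p=z["p"].astype(int)
z2=np.load("pics/scene0.npz");S=cloud("scene",z2["d"]).reshape(-1,3);S=S[z2["d"].ravel()>0]
G=dict(purple=(222,141),small=(197,142),medium=(228,199),large=(278,189),orange=(226,236),black=(350,186),soap=(357,143),bowl=(308,134))
for k,(u,v) in G.items():
    P=C[v-14:v+15,u-14:u+15].reshape(-1,3); t=P[(P[:,2]>(68 if k!="bowl" else 35))&(P[:,2]<90)]; a=(t.max(0)+t.min(0))/2
    m=(np.hypot(*(S[:,:2]-a[:2]).T)<20)&(S[:,2]>35)&(S[:,2]<85); q=S[m]
    print(k,len(t),t.mean(0).round(1),a.round(1),np.ptp(t,0).round(),"scene",(q.min(0)/2+q.max(0)/2).round(1),np.ptp(q,0).round())
P=C[170:230,140:200].reshape(-1,3);c=p[170:230,140:200].reshape(-1,3); m=(c[:,0]>150)&(c[:,1]<60)&(P[:,2]<20)&(P[:,2]>3); q=P[m][:,:2].astype(np.float32); print("tile",cv2.minAreaRect(q),q.mean(0))
E
echo '{"ticks": [[0,0,0,0,0,0.0955],[0,0,0,0,0,0.191],[0,0,0,0,0,0.2572]]}' | python3 -m creep
```

```text
purple 49 [621.8  86.1  75.5] [622.4  87.3  74.2] [20. 20. 12.] scene [623.   88.5  56.1] [22. 21. 42.]
small 47 [621.5 160.4  75.6] [621.7 161.2  75.3] [19. 20. 11.] scene [622.5 162.1  56. ] [22. 21. 41.]
medium 46 [451.2  70.7  76.1] [451.3  71.   75.2] [20. 17. 11.] scene [453.1  72.1  56.2] [21. 22. 42.]
large 46 [476.7 -75.3  75.9] [476.4 -75.1  75.8] [20. 17. 12.] scene [479.3 -73.9  56.7] [24. 22. 43.]
orange 49 [343.3  79.7  76.2] [342.8  79.6  76.5] [20. 20.  7.] scene [345.6  80.9  56.3] [21. 22. 41.]
black 52 [ 478.5 -284.6   80.6] [ 478.4 -286.1   77.5] [18. 22. 19.] scene [ 479.4 -284.3   58.8] [24. 22. 48.]
soap 51 [ 607.8 -310.2   75.3] [ 607.8 -310.2   76.3] [19. 20. 17.] scene [ 609.7 -310.    56.2] [21. 23. 42.]
clock: 0.9
eef_pos: [222.6, 502.8, 205.1]
eef_rot: [-3.141, 0.001, 1.565]
wrist_force: [-0.0, -0.7, 0.5]
finger_gap: 60.2
finger_force: 0.0Traceback (most recent call last):
  File "<stdin>", line 8, in <module>
    return umr_minimum(a, axis, None, out, keepdims, initial, where)
ValueError: zero-size array to reduction operation minimum which has no identity
```

Converted, -225 mm is -0.9, -180 mm is -0.72.

```bash
echo '{"ticks": [[-0.18,0.06,0,0,0,0],[-0.36,0.12,0,0,0,0],[-0.54,0.18,0,0,0,0],[-0.72,0.24,0,0,0,0],[-0.9,0.3,0,0,0,0]]}' | python3 -m creep; echo '{"ticks": [[-0.18,0.06,0,0,0,0],[-0.36,0.12,0,0,0,0],[-0.54,0.18,0,0,0,0],[-0.72,0.24,0,0,0,0],[-0.9,0.3,0,0,0,0]]}' | python3 -m creep;echo '{"ticks": [[-0.18,0.06,0,0,0,0],[-0.36,0.12,0,0,0,0],[-0.54,0.18,0,0,0,0],[-0.72,0.24,0,0,0,0],[-0.9,0.3,0,0,0,0]]}' | python3 -m creep
python3 - <<'E'
from h import *
z=np.load("pics/top0.npz");C=cloud("top",z["d"]);p=z["p"].astype(int)
P=C[170:230,140:200].reshape(-1,3);c=p[170:230,140:200].reshape(-1,3); m=(c[:,0]>150)&(c[:,1]<60)&(P[:,2]<20)&(P[:,2]>3); q=P[m][:,:2].astype(np.float32); print("tile",m.sum(),cv2.minAreaRect(q),q.mean(0))
s=manip.read_state();print(s["eef_pos"],s["eef_rot"])
E
```

```text
clock: 1.4
eef_pos: [297.7, 276.1, 205.3]
eef_rot: [-3.142, 0.0, 1.571]
wrist_force: [0.7, 0.2, 0.5]
finger_gap: 59.7
finger_force: 0.0
clock: 1.9
eef_pos: [372.7, 51.0, 205.5]
eef_rot: [3.141, -0.0, 1.571]
wrist_force: [0.9, 0.5, 0.2]
finger_gap: 59.6
finger_force: 0.0
clock: 2.4
eef_pos: [447.7, -174.2, 205.3]
eef_rot: [-3.141, -0.0, 1.57]
wrist_force: [1.8, 0.8, 0.2]
finger_gap: 59.5
finger_force: 0.0
tile 869 ((452.3766784667969, 246.89065551757812), (89.38703155517578, 88.45528411865234), 81.09343719482422) [452.33194 246.23833]
[ 447.73665022 -174.19675411  205.26577483] [-3.14142209e+00 -1.28912746e-04  1.57038183e+00]
```

Converted, -110.5 mm is -0.442, -74 mm is -0.296.

```bash
echo '{"ticks": [[-0.148,0.04,0,0,0,0],[-0.296,0.084,0,0,0,0],[-0.442,0.1252,0,0,0,0],[-0.442,0.1252,0.12,0,0,0],[-0.442,0.1252,0.24,0,0,0]]}' | python3 -m creep; echo '{"ticks": [[0,0,0.14,0,0,0],[0,0,0.28,0,0,0],[0,0,0.38,0,0,0],[0,0,0.428,0,0,0],[0,0,0.428,0,0,0]]}' | python3 -m creep; echo '{"ticks": [[0,0,0,0,0,0],[0,0,0,0,0,0],[0,0,0,0,0,0],[0,0,0,0,0,0],[0,0,0,0,0,0]]}' | python3 -m creep 10 20
```

```text
clock: 2.9
eef_pos: [478.9, -283.6, 144.3]
eef_rot: [3.141, 0.0, 1.569]
wrist_force: [-0.2, -0.6, -1.1]
finger_gap: 59.9
finger_force: 0.0
clock: 3.4
eef_pos: [478.4, -282.2, 37.2]
eef_rot: [-3.139, -0.001, 1.571]
wrist_force: [-0.4, -0.4, 0.6]
finger_gap: 60.0
finger_force: 0.0
clock: 3.9
eef_pos: [479.0, -282.7, 38.8]
eef_rot: [3.141, 0.0, 1.571]
wrist_force: [-0.4, 0.7, 0.8]
finger_gap: 23.3
finger_force: 0.5
```

Converted, -90 mm is -0.36, -50 mm is -0.2.

```bash
echo '{"ticks": [[0,0,0,0,0,0],[0,0,0,0,0,0],[0,0,-0.08,0,0,0],[0,0,-0.2,0,0,0],[0,0,-0.36,0,0,0]]}' | python3 -m creep 10 20
python3 - <<'E'
from h import *
p,d=manip.camera("top");np.savez("pics/top1.npz",p=p,d=d);C=cloud("top",d)
u,v=350,189
P=C[v-22:v+23,u-22:u+23].reshape(-1,3);c=p[v-22:v+23,u-22:u+23].reshape(-1,3).astype(int); m=(c[:,0]>c[:,2]+20)&(P[:,2]<30)&(P[:,2]>2);print(m.sum(),cv2.minEnclosingCircle(P[m][:,:2].astype(np.float32)))
cv2.imwrite("pics/a.png",cv2.resize(p[100:260,250:430,::-1],None,fx=3,fy=3))
s=manip.read_state();print(s["finger_gap"],s["finger_force"],s["eef_pos"])
E
```

```text
clock: 4.4
eef_pos: [478.2, -282.0, 128.0]
eef_rot: [-3.139, -0.002, 1.571]
wrist_force: [-0.1, -0.6, -0.8]
finger_gap: 21.3
finger_force: 20.0
287 ((475.8342590332031, -278.4819641113281), 43.55464172363281)
21.774748913169105 19.997415840625763 [ 480.65838954 -283.66361127  135.76501362]
```

View pics/a.png

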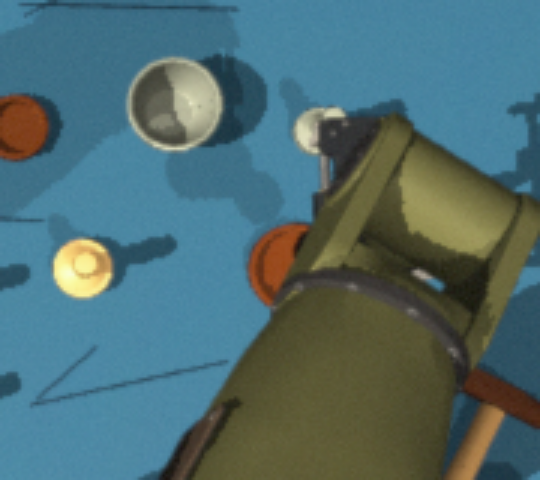

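Converted, 185 mm is 0.74, 140 mm is 0.56.

```bash
echo '{"ticks": [[0.04,0,-0.08,0,0,0],[0.2,-0.008,-0.08,0,0,0],[0.38,-0.02,-0.08,0,0,0],[0.56,-0.028,-0.08,0,0,0],[0.74,-0.036,-0.08,0,0,0]]}' | python3 -m creep; echo '{"ticks": [[0.18,-0.008,0,0,0,0],[0.36,-0.016,0,0,0,0],[0.54,-0.024,0,0,0,0],[0.72,-0.036,0,0,0,0],[0.9,-0.044,0,0,0,0]]}' | python3 -m creep; echo '{"ticks": [[0.18,-0.008,0,0,0,0],[0.34,-0.016,0,0,0,0],[0.44,-0.02,0,0,0,0],[0.484,-0.026,0,0,0,0],[0.484,-0.026,0,0,0,0]]}' | python3 -m creep
python3 - <<'E'
from h import *
p,d=manip.camera("wrist");cv2.imwrite("pics/w1.png",p[:,:,::-1]);s=manip.read_state();print(s["eef_pos"],s["finger_gap"],manip.camera_info("wrist"))
p,d=manip.camera("top");np.savez("pics/top2.npz",p=p,d=d);C=cloud("top",d)
u,v=350,189
P=C[v-22:v+23,u-22:u+23].reshape(-1,3);c=p[v-22:v+23,u-22:u+23].reshape(-1,3).astype(int); m=(c[:,0]>c[:,2]+20)&(P[:,2]<30)&(P[:,2]>2);print(m.sum(),cv2.minEnclosingCircle(P[m][:,:2].astype(np.float32)))
E
```

```text
clock: 4.95
eef_pos: [469.5, -96.0, 148.3]
eef_rot: [3.141, -0.0, 1.57]
wrist_force: [0.7, -1.0, -1.4]
finger_gap: 21.7
finger_force: 20.0
clock: 5.45
eef_pos: [458.5, 129.2, 148.4]
eef_rot: [3.141, -0.0, 1.571]
wrist_force: [1.3, 0.5, -0.6]
finger_gap: 21.5
finger_force: 20.0
clock: 5.95
eef_pos: [452.1, 249.0, 148.1]
eef_rot: [-3.141, 0.0, 1.572]
wrist_force: [1.0, -0.2, -1.0]
finger_gap: 21.5
finger_force: 20.0
[452.3520531  248.070866   148.16800264] 21.591223124178683 {'K': array([[297.31863964,   0.        , 257.72148576],
       [  0.        , 297.31863964, 194.58868137],
       [  0.        ,   0.        ,   1.        ]]), 'mount': array([[ 6.39652304e-05, -9.63182285e-01, -2.68849182e-01,
         7.81271641e+01],
       [ 9.99999995e-01,  8.12796733e-05, -5.32711732e-05,
         1.14572961e-01],
       [ 7.31618240e-05, -2.68849177e-01,  9.63182285e-01,
        -1.79011417e+02],
       [ 0.00000000e+00,  0.00000000e+00,  0.00000000e+00,
         1.00000000e+00]])}
708 ((471.4771728515625, -283.49169921875), 45.03708267211914)
```

View pics/w1.png

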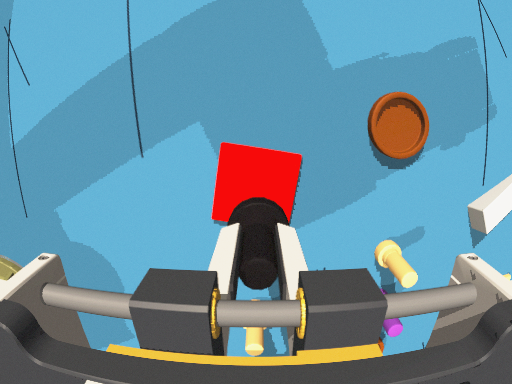

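The gauge hangs upright in the fingers at (258,240) over the tile at (258,185), so I'm lowering it.

Converted, 104 mm is 0.416, 101 mm is 0.404.

```bash
echo '{"ticks": [[-0.004,0,0.14,0,0,0],[-0.004,0,0.28,0,0,0],[-0.004,0,0.36,0,0,0],[-0.004,0,0.404,0,0,0],[-0.004,0,0.416,0,0,0]]}' | python3 -m creep; echo '{"ticks": [[0,0,0.004,0,0,0],[0,0,0.008,0,0,0],[0,0,0.012,0,0,0],[0,0,0.012,0,0,0]]}' | python3 -m creep
```

```text
clock: 6.55
eef_pos: [452.5, 246.4, 43.8]
eef_rot: [-3.141, 0.001, 1.57]
wrist_force: [-0.1, -0.3, -1.0]
finger_gap: 21.9
finger_force: 20.0
clock: 6.95
eef_pos: [452.7, 247.5, 41.9]
eef_rot: [3.141, -0.0, 1.571]
wrist_force: [-0.1, 0.6, -1.5]
finger_gap: 21.6
finger_force: 20.0
```

Converted, 1 mm is 0.004, 0.5 mm is 0.002.

```bash
echo '{"ticks": [[0,0,0.002,0,0,0],[0,0,0.004,0,0,0],[0,0,0.004,0,0,0]]}' | python3 -m creep; echo '{"ticks": [[0,0,0,0,0,0],[0,0,0,0,0,0],[0,0,0,0,0,0],[0,0,0,0,0,0],[0,0,0,0,0,0]]}' | python3 -m creep 60;  echo '{"ticks": [[0,0,-0.08,0,0,0],[0,0,-0.22,0,0,0],[0,0,-0.34,0,0,0],[0,0,-0.44,0,0,0],[0,0,-0.44,0,0,0]]}' | python3 -m creep
echo '{"ticks": [[-0.18,0,0,0,0,0],[-0.36,0,0,0,0,0],[-0.54,0.008,0,0,0,0],[-0.72,0.02,0,0,0,0],[-0.9,0.04,0,0,0,0]]}' | python3 -m creep
python3 - <<'E'
from h import *
p,d=manip.camera("top");C=cloud("top",d);v,u=200,170
P=C[v-25:v+26,u-25:u+26].reshape(-1,3);t=P[(P[:,2]>55)&(P[:,2]<95)];print(len(t),((t.max(0)+t.min(0))/2).round(1),t.mean(0).round(1))
P=P[(P[:,2]>20)&(P[:,2]<30)];print(P.mean(0))
s=manip.read_state();print(s["eef_pos"])
cv2.imwrite("pics/b.png",p[:,:,::-1])
E
```

```text
clock: 7.25
eef_pos: [452.7, 247.6, 41.6]
eef_rot: [3.141, -0.0, 1.571]
wrist_force: [-5.4, -2.3, 12.5]
finger_gap: 21.7
finger_force: 20.0
clock: 7.75
eef_pos: [452.4, 247.4, 40.4]
eef_rot: [-3.141, 0.0, 1.571]
wrist_force: [-0.0, -0.8, 0.1]
finger_gap: 57.7
finger_force: 0.0
clock: 8.25
eef_pos: [453.7, 248.0, 153.7]
eef_rot: [3.137, -0.002, 1.571]
wrist_force: [0.4, -0.1, 0.3]
finger_gap: 60.2
finger_force: 0.0
clock: 8.75
eef_pos: [461.9, 20.7, 149.8]
eef_rot: [-3.141, -0.0, 1.571]
wrist_force: [0.8, 0.2, 0.4]
finger_gap: 59.9
finger_force: 0.0
64 [455.  242.9  71.8] [455.  241.4  79.8]
[454.64527189 238.54347043  25.59718383]
[462.50421001  15.75881643 149.77659691]
```

View pics/b.png

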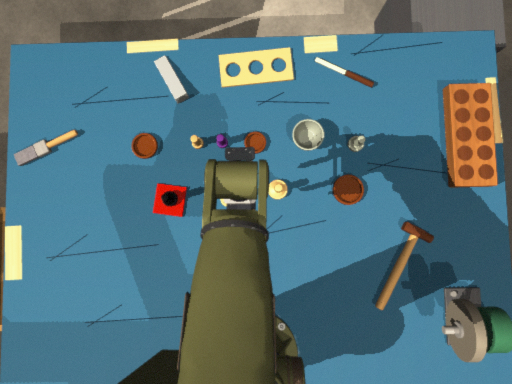

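The blackwood gauge stands upright on the tile at (170,199). Next is the large cedar.

Converted, -95 mm is -0.38, 15.2 mm is 0.0608.

```bash
echo '{"ticks": [[-0.18,0.028,0,0,0,0],[-0.32,0.048,0,0,0,0],[-0.38,0.0608,0,0,0,0],[-0.38,0.0608,0.08,0,0,0],[-0.38,0.0608,0.24,0,0,0]]}' | python3 -m creep; echo '{"ticks": [[0,0,0.12,0,0,0],[0,0,0.2,0,0,0],[0,0,0.228,0,0,0],[0,0,0.228,0,0,0]]}' | python3 -m creep; echo '{"ticks": [[0,0,0,0,0,0],[0,0,0,0,0,0],[0,0,0,0,0,0],[0,0,0,0,0,0],[0,0,0,0,0,0]]}' | python3 -m creep 10 20;echo '{"ticks": [[0,0,0,0,0,0],[0,0,0,0,0,0],[0,0,-0.08,0,0,0],[0,0,-0.24,0,0,0],[0,0,-0.4,0,0,0]]}' | python3 -m creep 10 20
python3 -c "
from h import *
s=manip.read_state();print(s['eef_pos'],s['finger_gap'],s['finger_force'])"
```

```text
clock: 9.3
eef_pos: [479.0, -72.9, 91.2]
eef_rot: [3.137, 0.001, 1.57]
wrist_force: [1.2, 0.8, -0.5]
finger_gap: 60.2
finger_force: 0.0
clock: 9.7
eef_pos: [477.3, -72.1, 32.8]
eef_rot: [-3.14, -0.0, 1.571]
wrist_force: [0.4, -0.6, 0.4]
finger_gap: 59.8
finger_force: 0.0
clock: 10.2
eef_pos: [477.6, -72.6, 33.7]
eef_rot: [3.142, 0.0, 1.571]
wrist_force: [-2.4, -0.6, 1.3]
finger_gap: 23.3
finger_force: 0.8
clock: 10.7
eef_pos: [477.2, -72.5, 134.2]
eef_rot: [-3.14, -0.0, 1.571]
wrist_force: [1.2, -0.1, -0.9]
finger_gap: 21.7
finger_force: 20.0
[477.19134692 -72.48478958 134.21138871] 21.65101008485047 20.000049769878387
```

Converted, -200 mm is -0.8, -170 mm is -0.68.

```bash
echo '{"ticks": [[-0.16,-0.004,0,0,0,0],[-0.34,-0.008,0,0,0,0],[-0.52,-0.012,0,0,0,0],[-0.68,-0.016,0,0,0,0],[-0.8,-0.022,0,0,0,0]]}' | python3 -m creep; echo '{"ticks": [[-0.038,-0.0012,0,0,0,0],[-0.038,-0.0012,0.12,0,0,0],[-0.038,-0.0012,0.24,0,0,0],[-0.038,-0.0012,0.28,0,0,0],[-0.038,-0.0012,0.3,0,0,0]]}' | python3 -m creep
python3 - <<'E'
from h import *
s=manip.read_state();print(s["eef_pos"])
p,d=manip.camera("wrist");cv2.imwrite("pics/w2.png",p[:,:,::-1])
E
```

```text
clock: 11.2
eef_pos: [471.7, -274.9, 133.2]
eef_rot: [-3.142, 0.0, 1.57]
wrist_force: [0.6, 0.8, -1.2]
finger_gap: 21.5
finger_force: 20.0
clock: 11.7
eef_pos: [471.8, -281.4, 57.8]
eef_rot: [-3.14, -0.001, 1.571]
wrist_force: [0.1, 0.3, -0.5]
finger_gap: 21.7
finger_force: 20.0
[ 471.77281023 -281.42577211   57.82931736]
```

View pics/w2.png

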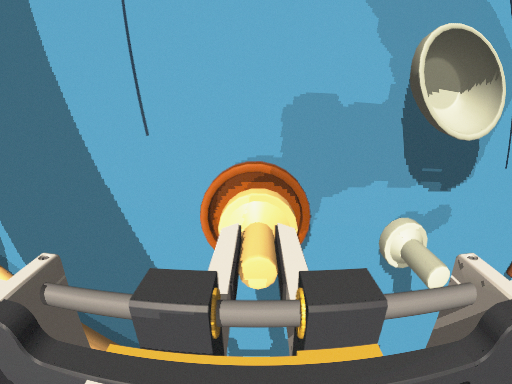

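Foot (258,210) sits centred over the large dish (256,210). Lowering to the floor and releasing.

Converted, 20 mm is 0.08, 19 mm is 0.076.

```bash
echo '{"ticks": [[0,0,0.032,0,0,0],[0,0,0.06,0,0,0],[0,0,0.072,0,0,0],[0,0,0.076,0,0,0],[0,0,0.08,0,0,0]]}' | python3 -m creep; echo '{"ticks": [[0,0,0.002,0,0,0],[0,0,0.004,0,0,0],[0,0,0.004,0,0,0]]}' | python3 -m creep
```

```text
clock: 12.25
eef_pos: [472.0, -282.2, 38.6]
eef_rot: [3.141, 0.0, 1.571]
wrist_force: [-1.1, 1.0, 11.8]
finger_gap: 21.6
finger_force: 20.0
clock: 12.55
eef_pos: [472.0, -282.2, 38.6]
eef_rot: [3.141, 0.0, 1.571]
wrist_force: [-4.8, 3.4, 11.4]
finger_gap: 21.5
finger_force: 20.0
```

Converted, 225 mm is 0.9, 180 mm is 0.72.

```bash
echo '{"ticks": [[0,0,0,0,0,0],[0,0,0,0,0,0],[0,0,0,0,0,0],[0,0,0,0,0,0],[0,0,0,0,0,0]]}' | python3 -m creep 60;  echo '{"ticks": [[0,0,-0.08,0,0,0],[0,0,-0.22,0,0,0],[0,0,-0.34,0,0,0],[0,0,-0.44,0,0,0],[0,0,-0.44,0,0,0]]}' | python3 -m creep
echo '{"ticks": [[0.18,-0.008,0,0,0,0],[0.36,-0.02,0,0,0,0],[0.54,-0.028,0,0,0,0],[0.72,-0.04,0,0,0,0],[0.9,-0.052,0,0,0,0]]}' | python3 -m creep
python3 - <<'E'
from h import *
p,d=manip.camera("top");C=cloud("top",d);v,u=188,349
P=C[v-15:v+16,u-15:u+16].reshape(-1,3);t=P[(P[:,2]>60)&(P[:,2]<95)];print(len(t),((t.max(0)+t.min(0))/2).round(1),t.mean(0).round(1))
s=manip.read_state();print(s["eef_pos"])
E
```

```text
clock: 13.05
eef_pos: [471.9, -282.1, 37.4]
eef_rot: [-3.142, 0.0, 1.571]
wrist_force: [0.7, 0.2, -0.2]
finger_gap: 57.8
finger_force: 0.0
clock: 13.55
eef_pos: [473.0, -282.9, 150.9]
eef_rot: [3.137, 0.003, 1.571]
wrist_force: [0.6, 0.0, -0.1]
finger_gap: 60.1
finger_force: 0.0
clock: 14.05
eef_pos: [458.1, -55.4, 146.7]
eef_rot: [-3.141, -0.0, 1.571]
wrist_force: [0.6, 0.7, 0.4]
finger_gap: 60.5
finger_force: 0.0
59 [ 474.5 -283.8   74.2] [ 474.3 -282.8   78.3]
[457.57858013 -50.60570324 146.69758328]
```

Converted, 130 mm is 0.52, 120 mm is 0.48.

```bash
echo '{"ticks": [[0.18,-0.008,0,0,0,0],[0.36,-0.016,0,0,0,0],[0.48,-0.024,0,0,0,0],[0.52,-0.028,0,0,0,0],[0.52,-0.028,0.12,0,0,0]]}' | python3 -m creep; echo '{"ticks": [[0,0,0.14,0,0,0],[0,0,0.26,0,0,0],[0,0,0.32,0,0,0],[0,0,0.336,0,0,0],[0,0,0.336,0,0,0]]}' | python3 -m creep; echo '{"ticks": [[0,0,0,0,0,0],[0,0,0,0,0,0],[0,0,0,0,0,0],[0,0,0,0,0,0],[0,0,0,0,0,0]]}' | python3 -m creep 10 20;echo '{"ticks": [[0,0,0,0,0,0],[0,0,0,0,0,0],[0,0,-0.08,0,0,0],[0,0,-0.24,0,0,0],[0,0,-0.44,0,0,0]]}' | python3 -m creep 10 20
python3 -c "
from h import *
s=manip.read_state();print(s['eef_pos'],s['finger_gap'],s['finger_force'])"
```

```text
clock: 14.6
eef_pos: [453.4, 73.9, 119.2]
eef_rot: [3.136, -0.0, 1.573]
wrist_force: [0.2, -0.7, -0.0]
finger_gap: 59.9
finger_force: 0.0
clock: 15.1
eef_pos: [451.7, 72.4, 33.1]
eef_rot: [-3.141, 0.0, 1.57]
wrist_force: [1.3, 0.3, 0.2]
finger_gap: 60.4
finger_force: 0.0
clock: 15.6
eef_pos: [451.9, 72.9, 33.7]
eef_rot: [3.141, -0.0, 1.571]
wrist_force: [-0.4, -0.0, 1.2]
finger_gap: 23.6
finger_force: 0.3
clock: 16.1
eef_pos: [450.8, 72.8, 143.5]
eef_rot: [-3.138, 0.0, 1.571]
wrist_force: [1.3, 0.1, -0.5]
finger_gap: 21.9
finger_force: 20.0
[450.80346038  72.78856613 143.54178914] 21.89307283830044 19.998807907104492
```

Converted, 178 mm is 0.712, 141 mm is 0.564.

```bash
echo '{"ticks": [[0.12,0.08,0,0,0,0],[0.268,0.18,0,0,0,0],[0.416,0.28,0,0,0,0],[0.564,0.376,0,0,0,0],[0.712,0.472,0,0,0,0]]}' | python3 -m creep; echo '{"ticks": [[0.148,0.096,0,0,0,0],[0.248,0.164,0,0,0,0],[0.292,0.194,0,0,0,0],[0.292,0.194,0.12,0,0,0],[0.292,0.194,0.24,0,0,0]]}' | python3 -m creep;echo '{"ticks": [[0,0,0.06,0,0,0],[0,0,0.1,0,0,0],[0,0,0.1,0,0,0]]}' | python3 -m creep
python3 - <<'E'
from h import *
s=manip.read_state();print(s["eef_pos"])
p,d=manip.camera("wrist");cv2.imwrite("pics/w3.png",p[:,:,::-1])
E
```

```text
clock: 16.6
eef_pos: [570.5, 252.5, 143.2]
eef_rot: [-3.141, 0.0, 1.571]
wrist_force: [0.2, -0.7, -0.3]
finger_gap: 21.6
finger_force: 20.0
clock: 17.1
eef_pos: [618.5, 324.5, 82.5]
eef_rot: [3.141, -0.0, 1.571]
wrist_force: [-0.2, 0.1, -1.1]
finger_gap: 21.7
finger_force: 20.0
clock: 17.4
eef_pos: [618.1, 323.7, 57.7]
eef_rot: [-3.14, 0.001, 1.571]
wrist_force: [-0.6, -0.0, 0.1]
finger_gap: 21.7
finger_force: 20.0
[618.14593513 323.68450825  57.69136223]
```

View pics/w3.png

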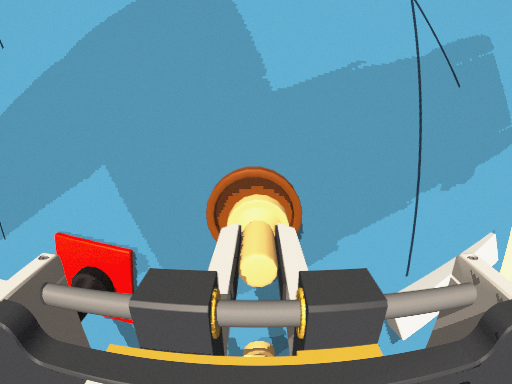

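The foot at (257,210) is over the medium dish at (254,212), about 2 mm off along x. I'll correct that and lower.

Converted, 20 mm is 0.08, -1.5 mm is -0.006.

```bash
echo '{"ticks": [[0,-0.006,0.032,0,0,0],[0,-0.006,0.06,0,0,0],[0,-0.006,0.072,0,0,0],[0,-0.006,0.076,0,0,0],[0,-0.006,0.08,0,0,0]]}' | python3 -m creep; echo '{"ticks": [[0,0,0.0012,0,0,0],[0,0,0.0012,0,0,0]]}' | python3 -m creep
```

```text
clock: 17.95
eef_pos: [617.0, 323.9, 38.6]
eef_rot: [3.141, -0.0, 1.571]
wrist_force: [-3.1, -1.3, 7.9]
finger_gap: 21.8
finger_force: 20.0
clock: 18.15
eef_pos: [617.0, 324.0, 38.6]
eef_rot: [3.141, -0.0, 1.571]
wrist_force: [-2.0, -0.1, 4.2]
finger_gap: 21.8
finger_force: 20.0
```

Converted, -160 mm is -0.64, -135 mm is -0.54.

```bash
echo '{"ticks": [[0,0,0,0,0,0],[0,0,0,0,0,0],[0,0,0,0,0,0],[0,0,0,0,0,0],[0,0,0,0,0,0]]}' | python3 -m creep 60;  echo '{"ticks": [[0,0,-0.08,0,0,0],[0,0,-0.22,0,0,0],[0,0,-0.34,0,0,0],[0,0,-0.44,0,0,0],[0,0,-0.44,0,0,0]]}' | python3 -m creep
echo '{"ticks": [[-0.18,0.008,0,0,0,0],[-0.36,0.012,0,0,0,0],[-0.54,0.016,0,0,0,0],[-0.64,0.02,0,0,0,0],[-0.64,0.02,0,0,0,0]]}' | python3 -m creep
python3 - <<'E'
from h import *
p,d=manip.camera("top");C=cloud("top",d);v,u=145,145
P=C[v-15:v+16,u-15:u+16].reshape(-1,3);t=P[(P[:,2]>60)&(P[:,2]<95)];print(len(t),((t.max(0)+t.min(0))/2).round(1),t.mean(0).round(1))
p,d=manip.camera("wrist");cv2.imwrite("pics/w4.png",p[:,:,::-1])
s=manip.read_state();print(s["eef_pos"])
E
```

```text
clock: 18.65
eef_pos: [616.9, 323.9, 38.1]
eef_rot: [-3.142, 0.0, 1.571]
wrist_force: [0.1, -0.3, 0.2]
finger_gap: 58.0
finger_force: 0.0
clock: 19.15
eef_pos: [618.1, 324.5, 152.4]
eef_rot: [3.136, -0.003, 1.571]
wrist_force: [-0.1, -0.7, 0.6]
finger_gap: 59.3
finger_force: 0.0
clock: 19.65
eef_pos: [621.9, 160.8, 147.3]
eef_rot: [-3.141, 0.001, 1.567]
wrist_force: [-0.3, -0.5, 0.4]
finger_gap: 59.9
finger_force: 0.0
7 [618.  328.   83.1] [617.2 328.7  82.9]
[621.73186175 163.9178805  147.46429511]
```

View pics/w4.png

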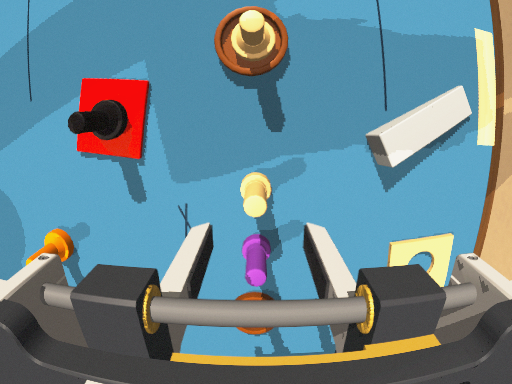

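The medium cedar stands in its dish at (252,38). The small cedar's top at (255,204) is where the TCP projects (row ~202), and the purple one at (256,260) is clear of the fingers.

Converted, 114 mm is 0.456, 110 mm is 0.44.

```bash
echo '{"ticks": [[-0.004,0,0.12,0,0,0],[-0.004,0,0.26,0,0,0],[-0.004,0,0.38,0,0,0],[-0.004,0,0.44,0,0,0],[-0.004,0,0.456,0,0,0]]}' | python3 -m creep; echo '{"ticks": [[0,0,0,0,0,0],[0,0,0,0,0,0],[0,0,0,0,0,0],[0,0,0,0,0,0],[0,0,0,0,0,0]]}' | python3 -m creep 10 20;echo '{"ticks": [[0,0,0,0,0,0],[0,0,0,0,0,0],[0,0,-0.08,0,0,0],[0,0,-0.24,0,0,0],[0,0,-0.44,0,0,0]]}' | python3 -m creep 10 20
python3 -c "
from h import *
s=manip.read_state();print(s['eef_pos'],s['finger_gap'],s['finger_force'])"
```

```text
clock: 20.25
eef_pos: [621.0, 163.8, 32.3]
eef_rot: [-3.139, 0.0, 1.572]
wrist_force: [0.1, 0.2, 0.2]
finger_gap: 60.0
finger_force: 0.0
clock: 20.75
eef_pos: [622.0, 162.9, 34.7]
eef_rot: [3.141, -0.0, 1.571]
wrist_force: [-0.5, 0.3, 0.1]
finger_gap: 23.3
finger_force: 0.4
clock: 21.25
eef_pos: [620.8, 162.7, 143.5]
eef_rot: [-3.138, 0.001, 1.571]
wrist_force: [0.6, 0.7, -0.6]
finger_gap: 21.4
finger_force: 20.0
[620.80031616 162.65112194 143.5141596 ] 21.394221603695087 19.999901354312897
```

Converted, -174 mm is -0.696, -1.5 mm is -0.006.

```bash
echo '{"ticks": [[-0.14,0,0,0,0,0],[-0.32,0,0,0,0,0],[-0.5,-0.004,0,0,0,0],[-0.64,-0.004,0,0,0,0],[-0.696,-0.006,0,0,0,0]]}' | python3 -m creep; echo '{"ticks": [[0,0,0,0,0,0],[0,0,0.12,0,0,0],[0,0,0.24,0,0,0],[0,0,0.32,0,0,0],[0,0,0.34,0,0,0]]}' | python3 -m creep
python3 - <<'E'
from h import *
s=manip.read_state();print(s["eef_pos"])
p,d=manip.camera("wrist");cv2.imwrite("pics/w5.png",p[:,:,::-1])
E
```

```text
clock: 21.75
eef_pos: [620.1, -14.0, 144.0]
eef_rot: [-3.141, 0.0, 1.568]
wrist_force: [0.1, 0.8, -1.3]
finger_gap: 21.1
finger_force: 20.0
clock: 22.25
eef_pos: [619.2, -9.3, 56.7]
eef_rot: [-3.138, -0.0, 1.572]
wrist_force: [0.1, -0.2, 0.1]
finger_gap: 21.7
finger_force: 20.0
[619.24321936  -9.25340093  56.66467898]
```

View pics/w5.png

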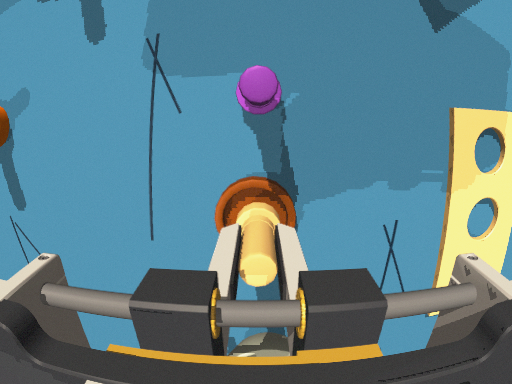

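The foot (258,213) sits over the small dish (255,215). I'll lower it with a 1 mm x correction.

Converted, 19.5 mm is 0.078, 19 mm is 0.076.

```bash
echo '{"ticks": [[0,-0.004,0.032,0,0,0],[0,-0.004,0.06,0,0,0],[0,-0.004,0.072,0,0,0],[0,-0.004,0.076,0,0,0],[0,-0.004,0.078,0,0,0]]}' | python3 -m creep; echo '{"ticks": [[0,0,0.0012,0,0,0],[0,0,0.0012,0,0,0]]}' | python3 -m creep
```

```text
clock: 22.8
eef_pos: [619.5, -11.1, 39.9]
eef_rot: [3.141, 0.0, 1.571]
wrist_force: [0.8, 0.7, 0.1]
finger_gap: 21.4
finger_force: 20.0
clock: 23.0
eef_pos: [619.5, -11.1, 39.6]
eef_rot: [3.141, 0.0, 1.571]
wrist_force: [-1.1, 0.9, -0.3]
finger_gap: 21.8
finger_force: 20.0
```

Converted, 0.8 mm is 0.0032, 0.4 mm is 0.0016.

```bash
echo '{"ticks": [[0,0,0.0016,0,0,0],[0,0,0.0032,0,0,0],[0,0,0.0032,0,0,0]]}' | python3 -m creep; echo '{"ticks": [[0,0,0,0,0,0],[0,0,0,0,0,0],[0,0,0,0,0,0],[0,0,0,0,0,0],[0,0,0,0,0,0]]}' | python3 -m creep 60;  echo '{"ticks": [[0,0,-0.08,0,0,0],[0,0,-0.22,0,0,0],[0,0,-0.34,0,0,0],[0,0,-0.5,0,0,0],[0,0,-0.66,0,0,0]]}' | python3 -m creep
echo '{"ticks": [[0,-0.18,0,0,0,0],[0,-0.36,0,0,0,0],[0,-0.54,0,0,0,0],[0,-0.72,0,0,0,0],[0,-0.88,0,0,0,0]]}' | python3 -m creep; echo '{"ticks": [[0,0,0,0,0,0],[0,0,0,0,0,0],[0,0,0,0,0,0],[0,0,0,0,0,0],[0,0,0,0,0,0]]}' | python3 -m creep
python3 - <<'E'
from h import *
p,d=manip.camera("top");C=cloud("top",d)
for k,(u,v) in dict(black=(170,199),large=(349,188),med=(145,144),small=(256,142),soap=(357,143)).items():
    P=C[v-12:v+13,u-12:u+13].reshape(-1,3);t=P[(P[:,2]>65)&(P[:,2]<95)];f=P[(P[:,2]>17)&(P[:,2]<32)];print(k,len(t),t.mean(0).round(1),f.mean(0).round(1))
cv2.imwrite("pics/t9.png",p[:,:,::-1])
p,d=manip.camera("scene");cv2.imwrite("pics/s9.png",p[:,:,::-1])
E
```

```text
clock: 23.3
eef_pos: [619.6, -11.2, 39.6]
eef_rot: [3.141, 0.0, 1.571]
wrist_force: [-3.6, -0.1, 8.2]
finger_gap: 21.6
finger_force: 20.0
clock: 23.8
eef_pos: [619.3, -11.1, 38.4]
eef_rot: [-3.141, 0.0, 1.571]
wrist_force: [-0.2, -0.1, 0.2]
finger_gap: 57.6
finger_force: 0.0
clock: 24.3
eef_pos: [619.0, -11.1, 204.9]
eef_rot: [-3.141, 0.0, 1.571]
wrist_force: [0.5, 0.3, -0.1]
finger_gap: 59.8
finger_force: 0.0
clock: 24.8
eef_pos: [397.3, -11.0, 203.4]
eef_rot: [3.141, 0.0, 1.571]
wrist_force: [0.6, 0.0, 1.1]
finger_gap: 60.2
finger_force: 0.0
clock: 25.3
eef_pos: [399.8, -11.1, 203.2]
eef_rot: [-3.141, -0.0, 1.571]
wrist_force: [0.3, 0.2, 0.0]
finger_gap: 59.9
finger_force: 0.0
black 56 [455.3 242.2  81.9] [454.1 237.8  26.4]
large 56 [ 474.3 -283.2   79.5] [ 474.6 -281.3   23.7]
med 57 [618.5 320.   79.7] [617.2 317.2  22.9]
small 52 [621.2 -13.1  79.7] [616.6  -9.5  20.7]
soap 53 [ 607.4 -310.1   75.3] [ 605.2 -306.2   21.1]
```

View pics/s9.png

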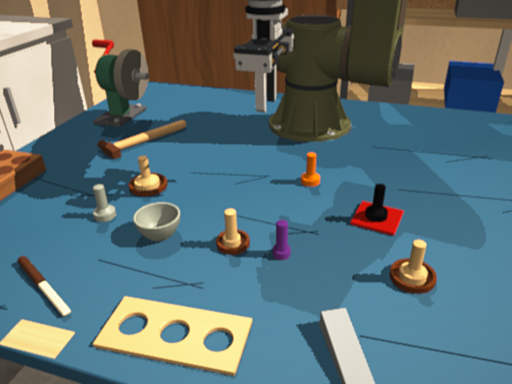

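View pics/t9.png

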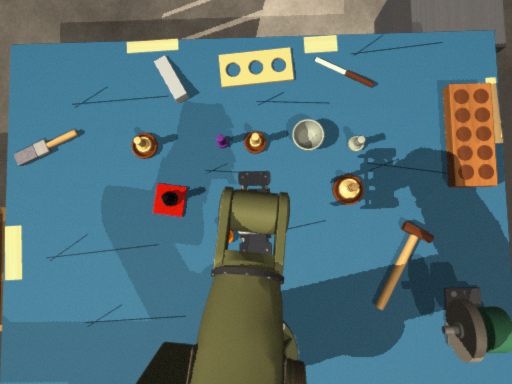

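All gauges are upright: blackwood on the tile at (170,199), and the cedars in their dishes at (348,188), (145,145) and (256,142). Each is within about 5 mm of centre, and the soapstone gauge has not moved.

```bash
python3 -c "
from cell import manip
print(manip.sign_off())"
```

```text
the job is handed in; nothing more can be done
None
```

The job is handed in at about 25 s: the last images show the blackwood gauge upright on the red tile and the three cedar gauges upright in their own dishes, all within about 5 mm of centre by my measurements, with the soapstone gauge and bowl where they started; no verdict was returned.

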